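# Flip the stock tags on the tea shop counter

## Task

Each crate on the stock board has a hinged flip tag in front of it. With shut fingertips, gently push over whichever tags are wrong, so that the tags of the full crates (a jar in every compartment) lie with their green face up and the tags of the others with their red face up. Only push the tags, never pinch them, and leave the jar, the mug and the brass weight beside the board where they stand.

Things in the scene. Friction and masses are not known exactly. Their poses are not given: they have to be found in the camera images.
- board: dark wooden stock board lying on the counter, 310 (x) x 540 (y) x 15 mm thick, fixed, a little turned. Origin under its centre; x away from the robot, y to the left, z up. It has four places side by side at y = +195, +65, -65, -195 mm in its own frame; each place has one flip tag at the front (x = -90 mm) and one crate straight behind it (x = +80 mm).
- crate_a: light plywood crate, 112 x 112 x 45 mm with 2 x 2 compartments (jars stand up to 68 mm above the crate's underside), fixed on the board at any of the four places. FULL: a small white-lidded jar in each of its four compartments. Origin under its centre, 15 mm above the counter.
- crate_b: light plywood crate, 112 x 112 x 45 mm with 2 x 2 compartments (jars stand up to 68 mm above the crate's underside), fixed on the board at any of the four places. FULL: a small white-lidded jar in each of its four compartments. Origin under its centre, 15 mm above the counter.
- crate_c: light plywood crate, 112 x 112 x 45 mm with 2 x 2 compartments (jars stand up to 68 mm above the crate's underside), fixed on the board at any of the four places. FULL: a small white-lidded jar in each of its four compartments. Origin under its centre, 15 mm above the counter.
- crate_d: light plywood crate, 112 x 112 x 45 mm with 2 x 2 compartments (jars stand up to 68 mm above the crate's underside), fixed on the board at any of the four places. NOT full: only two jars, two compartments empty (black floors showing). Origin under its centre, 15 mm above the counter.
- pin_a (a point): middle of the hinge pin of tag_a, 40 mm above the counter, on a fixed stand at any of the four places. Axes as the board's: pin along x, y left. Its crate is straight behind, 170 mm in +x (the next crates over 210 mm). At rest the tag's free edge is 35 mm to one side (+y or -y) of the pin, 82 mm above the counter, 60 mm or more from the next tag; upright it reaches 95 mm.
- tag_a (a joint): flip tag: stiff leaf 60 mm along the pin, 55 long, 4 thick, about 40 g, swings freely like a page. 0 rad: leans to the left (+y), 50 degrees above level, RED face up. 1.396: leans to the right (-y), 50 degrees above level, GREEN face up. Upright at 0.70; past that it falls by itself onto the stop. Goes over with under 2 N sideways on its outer side, at any height above the pin.
- pin_b (a point): middle of the hinge pin of tag_b, 40 mm above the counter, on a fixed stand at any of the four places. Axes as the board's: pin along x, y left. Its crate is straight behind, 170 mm in +x (the next crates over 210 mm). At rest the tag's free edge is 35 mm to one side (+y or -y) of the pin, 82 mm above the counter, 60 mm or more from the next tag; upright it reaches 95 mm.
- tag_b (a joint): flip tag: stiff leaf 60 mm along the pin, 55 long, 4 thick, about 40 g, swings freely like a page. 0 rad: leans to the left (+y), 50 degrees above level, RED face up. 1.396: leans to the right (-y), 50 degrees above level, GREEN face up. Upright at 0.70; past that it falls by itself onto the stop. Goes over with under 2 N sideways on its outer side, at any height above the pin.
- pin_c (a point): middle of the hinge pin of tag_c, 40 mm above the counter, on a fixed stand at any of the four places. Axes as the board's: pin along x, y left. Its crate is straight behind, 170 mm in +x (the next crates over 210 mm). At rest the tag's free edge is 35 mm to one side (+y or -y) of the pin, 82 mm above the counter, 60 mm or more from the next tag; upright it reaches 95 mm.
- tag_c (a joint): flip tag: stiff leaf 60 mm along the pin, 55 long, 4 thick, about 40 g, swings freely like a page. 0 rad: leans to the left (+y), 50 degrees above level, RED face up. 1.396: leans to the right (-y), 50 degrees above level, GREEN face up. Upright at 0.70; past that it falls by itself onto the stop. Goes over with under 2 N sideways on its outer side, at any height above the pin.
- pin_d (a point): middle of the hinge pin of tag_d, 40 mm above the counter, on a fixed stand at any of the four places. Axes as the board's: pin along x, y left. Its crate is straight behind, 170 mm in +x (the next crates over 210 mm). At rest the tag's free edge is 35 mm to one side (+y or -y) of the pin, 82 mm above the counter, 60 mm or more from the next tag; upright it reaches 95 mm.
- tag_d (a joint): flip tag: stiff leaf 60 mm along the pin, 55 long, 4 thick, about 40 g, swings freely like a page. 0 rad: leans to the left (+y), 50 degrees above level, RED face up. 1.396: leans to the right (-y), 50 degrees above level, GREEN face up. Upright at 0.70; past that it falls by itself onto the stop. Goes over with under 2 N sideways on its outer side, at any height above the pin.
- storage_jar: loose amber glass jar with white lid, 68 mm diameter, 115 mm high, standing left of the board; origin under its centre. Bystander.
- mug: loose blue mug, 76 mm diameter, 85 mm high, standing right of the board; origin under its centre. Bystander.
- weight: loose brass scale weight with a knob, 38 mm diameter, 54 mm high, standing on the counter on the robot's side of the board; origin under its centre. Bystander.

How it is judged:
At the end, for the whole second after the job is handed in: Each tag in front of a full crate lies over on its green-up stop (above 1.25 rad), each tag in front of a crate that is not full on its red-up stop (below 0.15 rad), all at rest, and the jar, mug and weight are within 20 mm of where they stood ((((horizontal distance between pin_a and crate_a below 0.19 m or horizontal distance between pin_a and crate_b below 0.19 m or horizontal distance between pin_a and crate_c below 0.19 m) and value of joint tag_a above 1.25 rad) or (not (horizontal distance between pin_a and crate_a below 0.19 m or horizontal distance between pin_a and crate_b below 0.19 m or horizontal distance between pin_a and crate_c below 0.19 m) and value of joint tag_a below 0.15 rad)) and velocity of joint tag_a between -0.1 and 0.1 rad/s and (((horizontal distance between pin_b and crate_a below 0.19 m or horizontal distance between pin_b and crate_b below 0.19 m or horizontal distance between pin_b and crate_c below 0.19 m) and value of joint tag_b above 1.25 rad) or (not (horizontal distance between pin_b and crate_a below 0.19 m or horizontal distance between pin_b and crate_b below 0.19 m or horizontal distance between pin_b and crate_c below 0.19 m) and value of joint tag_b below 0.15 rad)) and velocity of joint tag_b between -0.1 and 0.1 rad/s and (((horizontal distance between pin_c and crate_a below 0.19 m or horizontal distance between pin_c and crate_b below 0.19 m or horizontal distance between pin_c and crate_c below 0.19 m) and value of joint tag_c above 1.25 rad) or (not (horizontal distance between pin_c and crate_a below 0.19 m or horizontal distance between pin_c and crate_b below 0.19 m or horizontal distance between pin_c and crate_c below 0.19 m) and value of joint tag_c below 0.15 rad)) and velocity of joint tag_c between -0.1 and 0.1 rad/s and (((horizontal distance between pin_d and crate_a below 0.19 m or horizontal distance between pin_d and crate_b below 0.19 m or horizontal distance between pin_d and crate_c below 0.19 m) and value of joint tag_d above 1.25 rad) or (not (horizontal distance between pin_d and crate_a below 0.19 m or horizontal distance between pin_d and crate_b below 0.19 m or horizontal distance between pin_d and crate_c below 0.19 m) and value of joint tag_d below 0.15 rad)) and velocity of joint tag_d between -0.1 and 0.1 rad/s and distance of each of storage_jar, mug, weight from where it was at the start of the episode below 0.02 m); the robot touches nothing.
It fails at once if a tag is pinched or forced (more than 20 N between it and the fingers) (contact force between any of tag_a, tag_b, tag_c, tag_d and the fingers above 20 N).
It fails at once if the jar, mug or weight is lifted, carried, tipped or shoved more than 30 mm (distance of any of storage_jar, mug, weight from where it was at the start of the episode above 0.03 m or angle between any of storage_jar, mug, weight's own z axis and vertical above 0.5 rad).
It also fails if it takes over 61 s, if anything falls off the work surface, if the arm or the gripper's body presses on something with over 40 N, if the wrist force passes 120 N, or if a joint passes its speed limit or range.

## Robot

A 7-joint arm with a two-finger parallel gripper is mounted at the origin on the work surface. World frame = base frame: x ahead of the robot, y to its left, z up, the work surface at z = 0. Lengths are in m, angles in rad, forces in N, time in s.
With the tool pointing down it reaches from about 0.425 to 0.875 m from the base axis. Payload 4.7 kg.
Tool frame: the origin (TCP) lies at the very end of the fingers, on their centre line; the grasp point (between the pads) lies 19 mm behind it (grip_point_offset is the distance from the TCP to the grasp point, in m); x points along the fingers, z is the direction in which the jaws open and shut, and the axes are right-handed (so a half turn about x gives the same grasp; the last joint's range is limited). The gripper opens to 87 mm and grips with 3 to 60 N. Pads are 19 mm wide; open, the fingers measure 117 mm over their backs; the gripper's body (75 mm by 190 mm) begins 51 mm behind the grasp point.
Start: joints at [1.352, 0.321, -0.07, 1.45, 0.023, 1.371, -0.057], TCP at [0.15, -0.632, 0.223] pointing down, gripper open.
Joint ranges: [-2.86, 2.86], [-0.3, 2.09], [-1.38, 1.24], [0.06, 2.45], [-1.56, 4.7], [0.09, 2.05], [-2.69, 2.69]. Speed limits (rad/s): [2.57, 2.57, 3.14, 3.14, 3.14, 3.14, 3.14].

## Interface

Orientations are given as a rotation vector (axis times angle).
In Python, from bench import get_state, get_image, calibration, close_job, grip_point_offset gives the robot as it stands.
- The arm moves only by the tool play_rows, never from a script. Its argument "targets" is a list of rows, each an object with "claw": the closure, from 0 (fully open) to 1 (shut); "linear": the shift along the tool's x, y, z as a fraction of full scale, a list of three; "rotation": the turn, a rotation vector about the tool's x, y, z as a fraction of full scale, a list of three. In form: [{"claw": claw, "linear": [x, y, z], "rotation": [wx, wy, wz]}, ...]. A call has 1 to 10 rows; each row shifts and turns the pose as measured when the row begins, along the tool's axes as they then stand; what a row does not reach is not made up. Full scale, the value 1, is 2.5 cm for a shift and 90 degrees for a turn. A row lasts 1/12 s, in which the tool goes at most 41.7 mm and 7.16 degrees, less where a joint would pass 70% of its speed; a pose out of reach is approached as far as the arm can. A call with a number of a shift or a turn outside -1 to 1 is refused whole. A call with a gripper value outside its range is refused whole. The fingers move at their own pace and stop on an object; "newtons" is the grip in N (left out, the last holds). Time passes only in rows, so rows that do not move let the fingers close. It gives the time, the measured TCP pose, the force and the opening at its end, in the units of the state.
- get_state(): the state, without advancing time (a new reading comes with each control period).
- get_image(name): name is "scene" or "top" or "wrist"; returns the picture (420x560x3 uint8, blue, green, red); there is no depth.
- calibration(name): a dict with "fx", "fy", "cx", "cy" (pixels), "rvec" (rotation vector, rad) and "tvec" (3), from world to camera coordinates, as OpenCV has them; the wrist camera has in their place "hand_eye" (4x4, takes a point from camera to tool coordinates, whose origin is the TCP and whose axes are the tool frame's). Camera axes: x right, y down, z forward; pixel columns grow to the right and rows downward; lengths in m; the calibration is good to about 2 mm. A picture is of the moment at which its call begins: read the wrist's pose just before it. calibration takes no time and is no camera call.
- close_job(): hands the job in, once; it reports no verdict.
The state is a dict: "time": time; "joint_positions": joint angles; "qd": joint speeds; "joint_torque": joint torques, N m; "position": TCP position; "tool_rot": TCP orientation; "ft_force": force on the tool from outside, world axes, zero at the start; "torque": the same for the moment, N m; "grip_width": opening from 0.0 (shut) to 1.0 (fully open).
Only numpy, scipy, OpenCV 4.12 (cv2) and the standard library are available. Lean on these libraries where they do the work, as an engineer would, in place of code of your own. Each camera call takes 0.05 s, during which the arm holds its last target. There are 200 camera calls.

## Working session

There is one attempt and no reset: what is moved stays moved. The work goes in short steps, Python scripts to look and compute and a tool call to move; the robot and the scene stay as the last step left them, time stands still between calls to the robot, and variables do not carry over. Pictures are saved under pics/ and viewed, about 8 in all and at most 12, crops included, and the job is handed in when it is done.

Besides the shell and the picture viewer there is one more tool, called after "Call:" by a JSON object that holds its "op" and its "data", one argument or row to a line. play_rows: Moves the arm, as the interface text tells. Shift numbers are shares of 2.5 cm and turn numbers shares of 90 degrees, none past 1 either way. Its arguments: {"type":"object","properties":{"targets":{"type":"array"},"newtons":{"type":"number"}},"required":["targets"]}

```bash
mkdir -p pics
python3 - <<'E'
from bench import *
import cv2,numpy as np
s=get_state();print(s)
for n in("top","scene"):
    cv2.imwrite(f"pics/{n}0.png",get_image(n))
    c=calibration(n);print(n,c)
E
```

```text
{'time': 0.0, 'joint_positions': array([ 1.35207088,  0.32183407, -0.07010294,  1.45167758,  0.0225998 ,
        1.37078389, -0.05686881]), 'qd': array([-3.16546544e-04, -4.79385088e-05,  4.99976185e-04, -1.30121108e-03,
       -1.56737572e-03, -1.61063407e-03, -1.44810760e-03]), 'joint_torque': array([-5.73328562e-04, -4.91291463e+01, -4.04273076e-01, -3.12535286e+01,
       -6.39813929e-02,  4.36455267e-02,  1.65322999e-04]), 'position': array([ 0.14980824, -0.63193387,  0.22145317]), 'tool_rot': array([ 1.03709968,  1.31201141, -1.03523741]), 'ft_force': array([ 0.01342961, -0.13003918, -0.43173128]), 'torque': array([-0.01425738,  0.00745043, -0.01136917]), 'grip_width': 0.9986112042951107}
top {'fx': 402.44669886051497, 'fy': 402.44669886051497, 'cx': 275.29743385810787, 'cy': 206.15554407369513, 'rvec': array([ 2.15723234, -2.21022686,  0.03732404]), 'tvec': array([0.03655293, 0.58419417, 0.88302873])}
scene {'fx': 401.64633066050226, 'fy': 401.64633066050226, 'cx': 285.1671966089497, 'cy': 216.5968407543712, 'rvec': array([ 1.66261018,  1.73448632, -0.84551747]), 'tvec': array([ 0.00929476, -0.3307874 ,  1.38314008])}
```

View pics/top0.png

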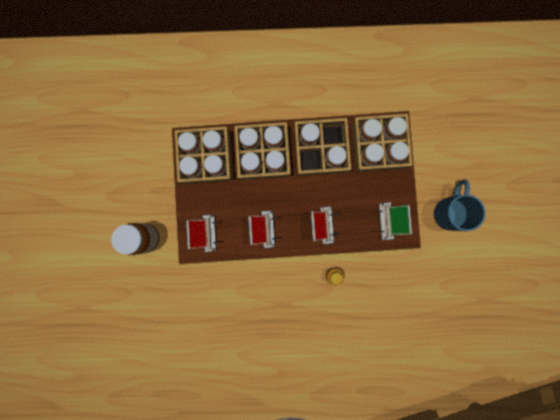

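View pics/scene0.png

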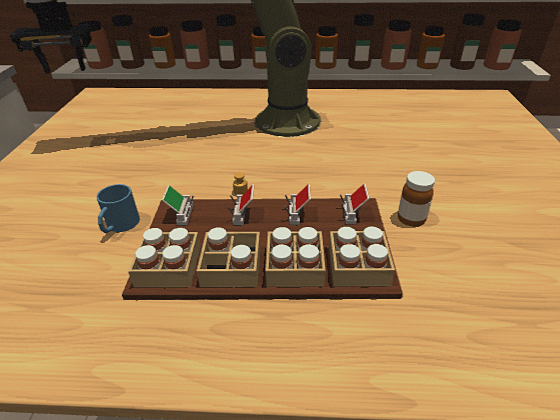

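The top view shows the crates left to right in columns 200, 262, 322 and 384: full, full, not full (two black floors) and full. Their tags, near row 225, are red, red, red and green. Only the two leftmost tags (pixels ~200,234 and ~261,229) are wrong, and both need pushing towards −y. The scene view agrees.

```bash
cat > h.py <<'E'
from bench import *
import cv2,numpy as np
from scipy.spatial.transform import Rotation as R
def ray(n,uv,z):
    c=calibration(n);r=R.from_rotvec(c["rvec"]).as_matrix()
    o=-r.T@c["tvec"];d=r.T@np.array([(uv[0]-c["cx"])/c["fx"],(uv[1]-c["cy"])/c["fy"],1])
    return o+d*(z-o[2])/d[2]
def moves(p):  # world shift to p in tool axes, units of 25 mm
    s=get_state();return R.from_rotvec(s["tool_rot"]).inv().apply(np.array(p)-s["position"])/.025
E
python3 - <<'E'
from h import *
im=cv2.imread("pics/top0.png");b,g,r=[im[...,i].astype(int) for i in range(3)]
P=np.array([ray("top",q,.015) for q in[(173,129),(409,112),(420,247),(180,263)]])
o=P.mean(0)[:2];v=(P[0]+P[3]-P[1]-P[2])[:2];yv=v/np.linalg.norm(v);xv=np.array([yv[1],-yv[0]])
print("board",o,"size",np.linalg.norm(v)/2,np.linalg.norm(P[0]-P[3]),"yaw",np.degrees(np.arctan2(-yv[0],yv[1])))
n,_,st,ce=cv2.connectedComponentsWithStats(((r>110)&(g<60)&(b<60)).astype(np.uint8))
for i in range(1,n):
    if st[i,4]>100:
        w=ray("top",ce[i],.061)[:2];print("red",ce[i],st[i],w,"board frame",[(w-o)@xv,(w-o)@yv])
for y in(195,65,-65,-195):print("pin",y,o-.09*xv+y/1e3*yv)
for k,q,z in(("lid",(126,239),.115),("weight",(335,275),.05),("mugrim",(466,212),.085)):
    w=ray("top",q,z)[:2];print(k,w,(w-o)@xv,(w-o)@yv)
print(R.from_rotvec(get_state()["tool_rot"]).as_matrix().round(3))
E
```

```text
board [ 0.62649536 -0.02243437] size 0.5341829830623359 0.3033692514283479 yaw 2.507588040282895
red [319.875      225.11458333] [314 212  13  28 288] [ 0.5400142  -0.07173443] board frame [np.float64(-0.0885553123867514), np.float64(-0.04546916115139786)]
red [258.43428571 229.4       ] [252 216  14  28 350] [0.53404726 0.05837234] board frame [np.float64(-0.08882415144880682), np.float64(0.08477409072166775)]
red [197.18313253 233.48915663] [189 220  17  28 415] [0.52845538 0.18875312] board frame [np.float64(-0.08870629463584608), np.float64(0.2152746725910702)]
pin 195 [0.52804996 0.16844126]
pin 65 [0.53373768 0.03856574]
pin -65 [ 0.53942541 -0.09130978]
pin -195 [ 0.54511313 -0.22118529]
lid [0.52128407 0.31985035] -0.09013500690336257 0.3465601253530002
weight [ 0.43350422 -0.10162833] -0.19627121567630354 -0.0706744403630591
mugrim [ 0.55952691 -0.36796523] -0.08202188708645716 -0.3422700118533327
[[-0.     0.973  0.231]
 [ 0.002  0.231 -0.973]
 [-1.    -0.    -0.002]]
```

Call:
{"op": "play_rows", "data": {
  "targets": [
    {"claw": 1, "linear": [0, 0.85, -0.5], "rotation": [0, 0, 0]},
    {"claw": 1, "linear": [0, 0.85, -0.5], "rotation": [0, 0, 0]},
    {"claw": 1, "linear": [0, 0.85, -0.5], "rotation": [0, 0, 0]},
    {"claw": 1, "linear": [0, 0.85, -0.5], "rotation": [0, 0, 0]},
    {"claw": 1, "linear": [0, 0.85, -0.5], "rotation": [0, 0, 0]},
    {"claw": 1, "linear": [0, 0.85, -0.5], "rotation": [0, 0, 0]},
    {"claw": 1, "linear": [0, 0.85, -0.5], "rotation": [0, 0, 0]},
    {"claw": 1, "linear": [0, 0.85, -0.5], "rotation": [0, 0, 0]},
    {"claw": 1, "linear": [0, 0.85, -0.5], "rotation": [0, 0, 0]},
    {"claw": 1, "linear": [0, 0.85, -0.5], "rotation": [0, 0, 0]}
  ],
  "newtons": 10
}}

```text
time: 0.93
position: [0.3259, -0.4571, 0.2143]
tool_rot: [1.05, 1.318, -1.049]
ft_force: [1.0, -0.2, -0.8]
grip_width: 0.32
```

Call:
{"op": "play_rows", "data": {
  "targets": [
    {"claw": 1, "linear": [-0.05, 0.85, -0.5], "rotation": [0, 0, 0]},
    {"claw": 1, "linear": [-0.05, 0.85, -0.5], "rotation": [0, 0, 0]},
    {"claw": 1, "linear": [-0.05, 0.85, -0.5], "rotation": [0, 0, 0]},
    {"claw": 1, "linear": [-0.05, 0.85, -0.5], "rotation": [0, 0, 0]},
    {"claw": 1, "linear": [-0.05, 0.85, -0.5], "rotation": [0, 0, 0]},
    {"claw": 1, "linear": [-0.05, 0.85, -0.5], "rotation": [0, 0, 0]},
    {"claw": 1, "linear": [-0.05, 0.85, -0.5], "rotation": [0, 0, 0]},
    {"claw": 1, "linear": [-0.05, 0.85, -0.5], "rotation": [0, 0, 0]},
    {"claw": 1, "linear": [-0.05, 0.85, -0.5], "rotation": [0, 0, 0]},
    {"claw": 1, "linear": [-0.05, 0.85, -0.5], "rotation": [0, 0, 0]}
  ]
}}

```text
time: 1.77
position: [0.5115, -0.2777, 0.2223]
tool_rot: [1.052, 1.327, -1.051]
ft_force: [1.0, -0.2, -0.1]
grip_width: 0.004
```

Call:
{"op": "play_rows", "data": {
  "targets": [
    {"claw": 1, "linear": [0, 0.28, -1], "rotation": [0, 0, 0]},
    {"claw": 1, "linear": [0, 0.28, -1], "rotation": [0, 0, 0]},
    {"claw": 1, "linear": [0, 0.28, -1], "rotation": [0, 0, 0]},
    {"claw": 1, "linear": [0, 0.28, -1], "rotation": [0, 0, 0]},
    {"claw": 1, "linear": [0, 0.28, -1], "rotation": [0, 0, 0]},
    {"claw": 1, "linear": [0, 0.28, -1], "rotation": [0, 0, 0]},
    {"claw": 1, "linear": [0, 0.28, -1], "rotation": [0, 0, 0]},
    {"claw": 1, "linear": [0, 0.28, -1], "rotation": [0, 0, 0]},
    {"claw": 1, "linear": [0, 0.28, -1], "rotation": [0, 0, 0]},
    {"claw": 1, "linear": [0, 0.28, -1], "rotation": [0, 0, 0]}
  ]
}}

```text
time: 2.6
position: [0.526, -0.0065, 0.221]
tool_rot: [1.052, 1.333, -1.054]
ft_force: [-0.3, 0.0, -0.1]
grip_width: 0.007
```

Call:
{"op": "play_rows", "data": {
  "targets": [
    {"claw": 1, "linear": [0, 0.28, -1], "rotation": [0, 0, 0]},
    {"claw": 1, "linear": [0, 0.28, -1], "rotation": [0, 0, 0]},
    {"claw": 1, "linear": [0, 0.28, -1], "rotation": [0, 0, 0]},
    {"claw": 1, "linear": [0, 0.28, -1], "rotation": [0, 0, 0]},
    {"claw": 1, "linear": [0, 0.28, -1], "rotation": [0, 0, 0]},
    {"claw": 1, "linear": [0, 0, 0], "rotation": [0, 0, 0]},
    {"claw": 1, "linear": [0, 0, 0], "rotation": [0, 0, 0]}
  ]
}}

```text
time: 3.18
position: [0.5296, 0.1369, 0.2211]
tool_rot: [1.045, 1.342, -1.048]
ft_force: [0.2, -0.3, -0.1]
grip_width: 0.006
```

Run:
```python
from h import *
print(R.from_rotvec(get_state()["tool_rot"]).as_matrix().round(3))
yv=np.array([-.0437,.999,0])
for n,p in(("65",(.5337,.0386,.065)),("195",(.528,.1684,.065))):
  for d in(.075,-.005):print(n,d,moves(p+d*yv))
```

```text
[[-0.027  0.974  0.224]
 [ 0.019  0.224 -0.974]
 [-0.999 -0.022 -0.025]]
65 0.075 [ 6.21990988 -0.04008164  1.07186327]
65 -0.005 [ 6.15465616 -0.62135992  4.21780398]
195 0.075 [ 6.3259139   0.90312667 -4.03773253]
195 -0.005 [ 6.26066018  0.3218484  -0.89179182]
```

Call:
{"op": "play_rows", "data": {
  "targets": [
    {"claw": 1, "linear": [0, 0, 1], "rotation": [0, 0, 0]},
    {"claw": 1, "linear": [0, 0, 0], "rotation": [0, 0, 0]},
    {"claw": 1, "linear": [1, 0, 0], "rotation": [0, 0, 0]},
    {"claw": 1, "linear": [1, 0, 0], "rotation": [0, 0, 0]},
    {"claw": 1, "linear": [1, 0, 0], "rotation": [0, 0, 0]},
    {"claw": 1, "linear": [1, 0, 0], "rotation": [0, 0, 0]},
    {"claw": 1, "linear": [1, 0, 0], "rotation": [0, 0, 0]},
    {"claw": 1, "linear": [1, 0, 0], "rotation": [0, 0, 0]},
    {"claw": 1, "linear": [0, 0, 0], "rotation": [0, 0, 0]}
  ]
}}

```text
time: 3.93
position: [0.533, 0.1029, 0.0644]
tool_rot: [1.052, 1.33, -1.06]
ft_force: [-0.8, -0.2, -0.3]
grip_width: 0.003
```

Run:
```python
from h import *
s=get_state();print(s["position"],s["ft_force"])
yv=np.array([-.0437,.999,0])
for n,p in(("65",(.5337,.0386,.068)),):
  for d in(.05,.03,.01):print(n,d,moves(p+d*yv))
```

```text
[0.53299934 0.10294571 0.06435205] [-0.83976169 -0.16738815 -0.31288942]
65 0.05 [-0.1521034  -0.18216216  0.54779275]
65 0.03 [-0.16364808 -0.31598019  1.33640057]
65 0.01 [-0.17519277 -0.44979822  2.12500839]
```

Call:
{"op": "play_rows", "data": {
  "targets": [
    {"claw": 1, "linear": [0, -0.04, 0.2], "rotation": [0, 0, 0]},
    {"claw": 1, "linear": [0, -0.04, 0.2], "rotation": [0, 0, 0]},
    {"claw": 1, "linear": [0, -0.04, 0.2], "rotation": [0, 0, 0]},
    {"claw": 1, "linear": [0, -0.04, 0.2], "rotation": [0, 0, 0]},
    {"claw": 1, "linear": [0, -0.04, 0.2], "rotation": [0, 0, 0]},
    {"claw": 1, "linear": [0, -0.04, 0.2], "rotation": [0, 0, 0]},
    {"claw": 1, "linear": [0, -0.04, 0.2], "rotation": [0, 0, 0]},
    {"claw": 1, "linear": [0, -0.04, 0.2], "rotation": [0, 0, 0]},
    {"claw": 1, "linear": [0, -0.04, 0.2], "rotation": [0, 0, 0]},
    {"claw": 1, "linear": [0, -0.04, 0.2], "rotation": [0, 0, 0]}
  ]
}}

```text
time: 4.77
position: [0.5384, 0.044, 0.0708]
tool_rot: [1.058, 1.319, -1.058]
ft_force: [-0.1, -0.4, 0.5]
grip_width: 0.006
```

Run:
```python
from h import *
cv2.imwrite("pics/s1.png",cv2.resize(get_image("scene")[150:300,100:460],None,fx=2,fy=2))
```

```text
(no output)
```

View pics/s1.png

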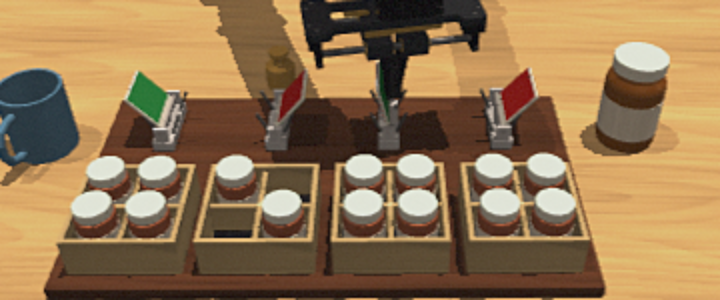

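The second tag (crop ~385,90) is already a little past upright, with its green face starting to show. I'll push it a bit further, back off to the left and rise.

Call:
{"op": "play_rows", "data": {
  "targets": [
    {"claw": 1, "linear": [0, -0.05, 0.2], "rotation": [0, 0, 0]},
    {"claw": 1, "linear": [0, -0.05, 0.2], "rotation": [0, 0, 0]},
    {"claw": 1, "linear": [0, 0, 0], "rotation": [0, 0, 0]},
    {"claw": 1, "linear": [0, 0.1, -0.6], "rotation": [0, 0, 0]},
    {"claw": 1, "linear": [0, 0.1, -0.6], "rotation": [0, 0, 0]},
    {"claw": 1, "linear": [-1, 0, 0], "rotation": [0, 0, 0]},
    {"claw": 1, "linear": [-1, 0, 0], "rotation": [0, 0, 0]},
    {"claw": 1, "linear": [-1, 0, 0], "rotation": [0, 0, 0]},
    {"claw": 1, "linear": [-1, 0, 0], "rotation": [0, 0, 0]},
    {"claw": 1, "linear": [0, 0, 0], "rotation": [0, 0, 0]}
  ]
}}

```text
time: 5.65
position: [0.5356, 0.0616, 0.1716]
tool_rot: [1.056, 1.326, -1.064]
ft_force: [0.6, 0.7, 0.9]
grip_width: 0.007
```

Run:
```python
from h import *
cv2.imwrite("pics/s2.png",cv2.resize(get_image("scene")[150:300,100:460],None,fx=2,fy=2))
yv=np.array([-.0437,.999,0])
for d in(.07,):print(get_state()["position"],moves(np.array((.528,.1684,.18))+d*yv),moves(np.array((.528,.1684,.068))+d*yv))
```

```text
[0.53443934 0.06141933 0.16946282] [-0.32559479  1.06742129 -7.01087864] [ 4.15257606  1.16972722 -6.9339416 ]
```

View pics/s2.png

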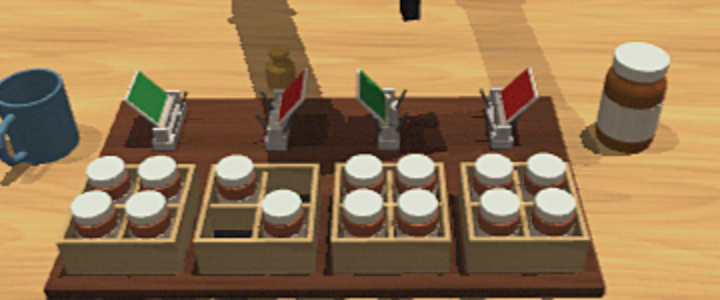

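The second tag (crop ~372,95) now lies green side up. Next is the leftmost tag (~518,95). The jar's near edge is about 45 mm to the left of where the finger will come down.

Call:
{"op": "play_rows", "data": {
  "targets": [
    {"claw": 1, "linear": [-0.2, 0.15, -1], "rotation": [0, 0, 0]},
    {"claw": 1, "linear": [-0.2, 0.15, -1], "rotation": [0, 0, 0]},
    {"claw": 1, "linear": [0, 0.15, -1], "rotation": [0, 0, 0]},
    {"claw": 1, "linear": [0, 0.15, -1], "rotation": [0, 0, 0]},
    {"claw": 1, "linear": [0, 0.15, -1], "rotation": [0, 0, 0]},
    {"claw": 1, "linear": [0, 0.15, -1], "rotation": [0, 0, 0]},
    {"claw": 1, "linear": [0, 0.15, -0.8], "rotation": [0, 0, 0]},
    {"claw": 1, "linear": [0, 0, 0], "rotation": [0, 0, 0]},
    {"claw": 1, "linear": [0, 0, 0], "rotation": [0, 0, 0]}
  ]
}}

```text
time: 6.45
position: [0.521, 0.2366, 0.1719]
tool_rot: [1.05, 1.334, -1.08]
ft_force: [-0.5, -1.3, -0.5]
grip_width: 0.008
```

Run:
```python
from h import *
yv=np.array([-.0437,.999,0])
for d in(.07,):print(get_state()["position"],moves(np.array((.528,.1684,.18))+d*yv),moves(np.array((.528,.1684,.067))+d*yv))
```

```text
[0.52097419 0.23655344 0.17188612] [-0.32983461  0.1578121  -0.0432117 ] [4.18659176 0.32172373 0.03044856]
```

Call:
{"op": "play_rows", "data": {
  "targets": [
    {"claw": 1, "linear": [0.8, 0.1, -0.05], "rotation": [0, 0, 0]},
    {"claw": 1, "linear": [0.8, 0.1, -0.05], "rotation": [0, 0, 0]},
    {"claw": 1, "linear": [0.8, 0.1, 0], "rotation": [0, 0, 0]},
    {"claw": 1, "linear": [0.8, 0, 0], "rotation": [0, 0, 0]},
    {"claw": 1, "linear": [0.8, 0, 0], "rotation": [0, 0, 0]},
    {"claw": 1, "linear": [0, 0, 0], "rotation": [0, 0, 0]}
  ]
}}

```text
time: 6.95
position: [0.5239, 0.2348, 0.0643]
tool_rot: [1.049, 1.331, -1.088]
ft_force: [-0.3, -0.5, -0.1]
grip_width: 0.003
```

Run:
```python
from h import *
yv=np.array([-.0437,.999,0])
for d in(.03,.0):print(get_state()["position"],get_state()["ft_force"],moves(np.array((.528,.1684,.067))+d*yv))
```

```text
[0.52391907 0.23482902 0.06430215] [-0.33903348 -0.49151631 -0.06749842] [-0.11847646 -0.18097275  1.45049988]
[0.52391907 0.23482902 0.06430215] [-0.33903348 -0.49151631 -0.06749842] [-0.12564269 -0.36408287  2.63637117]
```

Call:
{"op": "play_rows", "data": {
  "targets": [
    {"claw": 1, "linear": [0, -0.03, 0.2], "rotation": [0, 0, 0]},
    {"claw": 1, "linear": [0, -0.03, 0.2], "rotation": [0, 0, 0]},
    {"claw": 1, "linear": [0, -0.03, 0.2], "rotation": [0, 0, 0]},
    {"claw": 1, "linear": [0, -0.03, 0.2], "rotation": [0, 0, 0]},
    {"claw": 1, "linear": [0, -0.03, 0.2], "rotation": [0, 0, 0]},
    {"claw": 1, "linear": [0, -0.03, 0.2], "rotation": [0, 0, 0]},
    {"claw": 1, "linear": [0, -0.03, 0.2], "rotation": [0, 0, 0]},
    {"claw": 1, "linear": [0, -0.03, 0.2], "rotation": [0, 0, 0]},
    {"claw": 1, "linear": [0, -0.03, 0.2], "rotation": [0, 0, 0]},
    {"claw": 1, "linear": [0, -0.03, 0.2], "rotation": [0, 0, 0]}
  ]
}}

```text
time: 7.78
position: [0.5298, 0.1774, 0.069]
tool_rot: [1.055, 1.325, -1.086]
ft_force: [0.3, 1.0, 0.6]
grip_width: 0.004
```

Call:
{"op": "play_rows", "data": {
  "targets": [
    {"claw": 1, "linear": [0, -0.03, 0.2], "rotation": [0, 0, 0]},
    {"claw": 1, "linear": [0, -0.03, 0.2], "rotation": [0, 0, 0]},
    {"claw": 1, "linear": [0, 0, 0], "rotation": [0, 0, 0]}
  ]
}}

```text
time: 8.03
position: [0.5304, 0.1641, 0.0686]
tool_rot: [1.055, 1.324, -1.088]
ft_force: [-0.1, 0.1, -0.4]
grip_width: 0.005
```

Call:
{"op": "play_rows", "data": {
  "targets": [
    {"claw": 1, "linear": [0, 0.1, -0.6], "rotation": [0, 0, 0]},
    {"claw": 1, "linear": [0, 0.1, -0.6], "rotation": [0, 0, 0]},
    {"claw": 1, "linear": [-1, 0, 0], "rotation": [0, 0, 0]},
    {"claw": 1, "linear": [-1, 0, 0], "rotation": [0, 0, 0]},
    {"claw": 1, "linear": [-1, 0, 0], "rotation": [0, 0, 0]},
    {"claw": 1, "linear": [-1, 0, 0], "rotation": [0, 0, 0]},
    {"claw": 1, "linear": [-1, 0, 0], "rotation": [0, 0, 0]},
    {"claw": 1, "linear": [0, 0, 0], "rotation": [0, 0, 0]},
    {"claw": 1, "linear": [0, 0, 0], "rotation": [0, 0, 0]},
    {"claw": 1, "linear": [0, 0, 0], "rotation": [0, 0, 0]}
  ]
}}

```text
time: 8.87
position: [0.5322, 0.1954, 0.1964]
tool_rot: [1.051, 1.329, -1.091]
ft_force: [0.0, 0.6, 0.3]
grip_width: 0.002
```

Run:
```python
from h import *
cv2.imwrite("pics/s3.png",cv2.resize(get_image("scene")[150:300,80:460],None,fx=2,fy=2))
```

```text
(no output)
```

View pics/s3.png

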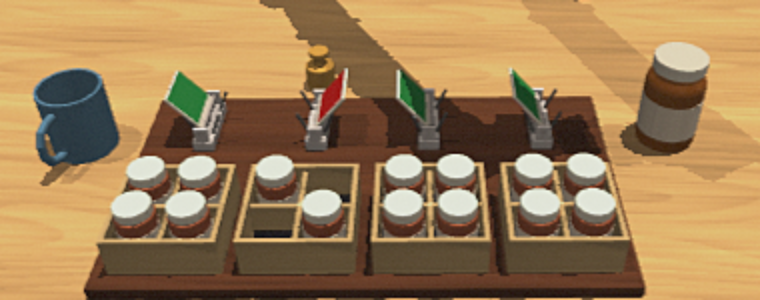

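From the robot's left to right the tags now read green, green, red, green (crop 525, 412, 335 and 188, row ~95). That matches full, full, not full, full. The jar, mug and weight stand where they did, and the arm is clear.

```bash
python3 -c "
from bench import *
print(close_job())"
```

```text
the job is handed in; nothing more can be done
None
```

I pushed over the two wrong tags, the ones at y = +195 and +65 mm in front of full crates, from red to green with the fingers shut. The other two were already right, so I left them alone: red at the crate that isn't full, green at the rightmost full crate.

The last picture showed the tags, from the robot's left, as green, green, red, green, all resting over on their sides. The jar, mug and weight looked unmoved. The arm was clear, with the TCP at z ≈ 0.20 m, and the clock stood at about 9 s of the 61 s allowed. The wrist force readings at the end of each move were about 2 N or less. I judged the tag angles by eye and did not measure them. No check failed or disagreed.

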